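# Index the inspection camera one hole along its rail

### The arm

A 6-joint arm with a two-finger parallel gripper is mounted at the origin on the work surface. World frame = base frame: x ahead of the robot, y to its left, z up, the work surface at z = 0. Lengths are in mm, angles in rad, forces in N, time in s.
With the tool pointing down it reaches from about 275 to 750 mm from the base axis. Payload 10.2 kg.
Tool frame: the origin (TCP) lies at the very end of the fingers, on their centre line; the grasp point (between the pads) lies 19 mm behind it; x points along the fingers, y is the direction in which the jaws open and shut, and the axes are right-handed (so a half turn about x gives the same grasp; the last joint's range is limited). The gripper opens to 85 mm and grips with 20 to 120 N. Pads are 22 mm wide; open, the fingers measure 114 mm over their backs; the gripper's body (76 mm by 85 mm) begins 54 mm behind the grasp point. The pads swing forward as they close: fully open they stand 13 mm farther back than shut.
Start: joints at [-1.555, 0.313, 1.498, -0, 1.331, -0.223], TCP at [124.168, -510.111, 231.294] pointing down, gripper open.
Joint ranges: [-2.94, 2.94], [-0.97, 2.17], [0.19, 2.56], [-1.23, 4.37], [0.02, 3.11], [-2.88, 2.88]. Speed limits (rad/s): [2.39, 2.39, 3.01, 3.14, 3.14, 3.14].

### API

Orientations are given as a unit quaternion [w, x, y, z].
In Python, from rig import ctrl gives the robot as it stands. The module is installed in compiled form; this text tells all that it offers.
- The arm moves only by the tool move_arm, never from a script. Its argument "targets" is a list that holds one entry, the list of rows, each a list of 7 numbers: the opening, from 0 (shut) to 1 (fully open), then the shift along the tool's x, y, z each as a share of 150 mm, from -1 to 1, then the turn, a rotation vector about the tool's x, y, z each as a share of 60 degrees, from -1 to 1. A call has 1 to 5 rows; each row shifts and turns the commanded pose from where the row before left it, along the tool's axes as they then stand; what a row does not reach is not made up. A row lasts 1/10 s, in which the tool goes at most 50 mm and 8.59 degrees, less where a joint would pass 70% of its speed; a pose out of reach is approached as far as the arm can. A call with a number of a shift or a turn outside -1 to 1 is refused whole. A call with a gripper value outside its range is refused whole. The fingers move at their own pace and stop on an object; "force" is the grip in N (left out, the last holds). Time passes only in rows, so rows that do not move let the fingers close. It gives the time, the measured TCP pose, the force and the opening at its end, in the units of the state.
- ctrl.sense(): the state, without advancing time (a new reading comes with each control period).
- ctrl.capture(name): name is "scene" or "top" or "wrist"; returns the picture (480x640x3 uint8, red, green, blue); there is no depth.
- ctrl.calibration(name): a dict with "camera_matrix" (3x3 intrinsics, pixels), "D" ([k1, k2, p1, p2, k3] as OpenCV has them; the pictures are not rectified), "extrinsics" (4x4, takes a point from world to camera coordinates); the wrist camera has in their place "tool_from_camera" (4x4, takes a point from camera to tool coordinates, whose origin is the TCP and whose axes are the tool frame's). Camera axes: x right, y down, z forward; pixel columns grow to the right and rows downward; lengths in mm; the calibration is good to about 2 mm. A picture is of the moment at which its call begins: read the wrist's pose just before it. calibration takes no time and is no camera call.
- ctrl.finish_job(): hands the job in, once; it reports no verdict.
Trained networks look in the newest picture that a camera, given by its name, has taken for a name from the list of things; names that differ only in an ending like _2 or _b are one class to them, and where a whole thing is asked for, a point or a joint stands for the part that bears it (a point fixed in the world has none). Each returns a list of dicts, best first, with "confidence" (0 to 1); they miss things now and then, are a little off and sometimes report something else, mostly with a low value. They report only what shows in the picture. A call takes as long as a camera call. They do not tell look-alikes from the thing itself.
- ctrl.recognise(label, camera): "point" ([row, column] in pixels, amid what is visible of it).
- ctrl.cut_out(label, camera): "pixels" (480x640 bool, what is visible of it) and "point" ([row, column] in pixels, amid what is visible of it).
The state is a dict: "time_s": time; "joints": joint angles; "dq": joint speeds; "tau": joint torques, N m; "eef_pos": TCP position; "ee_rot": TCP orientation; "force": force on the tool from outside, world axes, zero at the start; "wrist_torque": the same for the moment, N m; "grip_width": opening from 0.0 (shut) to 1.0 (fully open).
Only numpy, scipy, OpenCV 4.12 (cv2) and the standard library are available. Lean on these libraries where they do the work, as an engineer would, in place of code of your own. Each camera call takes 0.05 s, during which the arm holds its last target.

### The job

Step the inspection camera on the index rail one hole along, towards the end of the rail where the petri dish stands: first flip the carriage's cam lever right over, away from the robot, to free it, then lift the plunger knob, slide the carriage to the very next hole on the dish's side (not past it, and not the other way) and let the pin drop fully home. Do not let go at the end: finish while still holding the knob, with the pin home in its hole and the lever still flipped free. Leave the dish, the bottle and the slide box where they are.

Things in the scene. Friction and masses are not known exactly. Their poses are not given: they have to be found in the camera images.
- rail: Aluminium index rail fixed to the bench, 44 mm wide (its x), 300 mm long (its y, from y = -175 to y = +125 mm), top face 45 mm above the bench. Origin on the bench under the middle one of its five 12 mm index holes; the holes lie at y = -80, -40, 0, 40, 80 mm. Its x axis points across the rail away from the robot (within 0.4 rad of world x), z up. A flat light pad (8 mm high) lies at x = 50 to 140 mm, y = -110 to 70 mm.
- carriage (a joint): Slide of the grey carriage along the rail's y axis, in m: 0 = pin in the middle hole (start), +0.040 and -0.040 = the next holes; stops at +-0.081. Friction about 1.5 N once freed. The carriage (80 mm wide, top 60 mm above the bench) reaches from 90 mm on the -y side of the plunger axis to 34 mm on its +y side; the white camera (48 mm square, top 80 mm above the bench, with a 4 mm button on it) hangs 100 mm from the plunger axis in the rail's +x direction.
- plunger (a joint): Lift of the spring plunger on the carriage, in m: 0 = pin fully home in a hole (it enters 10 mm; round-nosed 10 mm pin, 1 mm play each side), 0.016 = top stop. The spring pulls it down with 3 N at 0, rising to 8 N at the top; it drops when let go. From 0.010 upwards the pin is clear of the rail; let down between holes it rides on the rail at about 0.010.
- knob: Black round plunger knob, upright, 28 mm diameter and 26 mm tall, narrowing to 22 mm in the lowest 4 mm; origin at the centre of its underside, 78 mm above the bench when the pin is home (top at 104 mm). Its axis is the plunger axis, x = 0 of the rail. Moves with the plunger and the carriage. There is more room beside it across the rail (rail x) than along it: the lever's pivot is 60 mm away on the -y side.
- knob_grip (a point): Point on the knob's axis at the height to grip, 14 mm above its underside (92 mm above the bench when home).
- lever (a joint): Cam lever on the carriage, in rad: 0 = locked, leaning 0.5 rad from upright to the rail's -x side (towards the robot); it swings up and over, about an axis parallel to the rail's y, to 1.2 = fully free against its stop, leaning 0.7 rad from upright to the rail's +x side. Starts within 0.1 of locked. It stays where it is left. Locked, its cam clamps the carriage on the rail by friction (about 20 N), which lets go past about 0.75; it takes a push of about 5 N at the ball.
- lever_pivot (a point): Lever's pivot, 60 mm from the plunger axis on the rail's -y side, 58.5 mm above the bench.
- lever_tip (a point): Centre of the lever's 16 mm black ball, 65 mm from the pivot; the lever's shaft is a 10 mm round steel bar. About 116 mm above the bench when locked, 124 mm when upright, 108 mm when fully free.
- dish: Petri dish, round and flat, 90 mm diameter and 15 mm high with pale filling, origin at the centre of its underside. Stands beside one end of the rail, on the far side: either end (rail +y or rail -y). The carriage goes one hole towards this end.
- bottle: Amber bottle, 48 mm diameter, 85 mm high, origin at the centre of its underside; stands beside the other end of the rail.
- slide_box: Flat grey slide box with a white lid, 90 x 170 x 32 mm, origin at the centre of its underside; a bystander.
Things that resemble listed ones, but are neither listed nor needed, are in the scene too. Leave any pink or turquoise look-alike of the dish alone.

How it is judged (in metres and radians):
On the way, in this order (a step that is already met when the one before it is completed fails the run):
1. the cam lever is flipped over to free, with the pin still home in the middle hole (value of joint lever above 1 rad and value of joint plunger below 0.003 m and value of joint carriage between -0.006 and 0.006 m), for 0.2 s.
2. the plunger is pulled up until the pin is clear of its hole (value of joint plunger above 0.008 m), for 0.1 s.
At the end, for the whole second after the job is handed in: The carriage stands within 4 mm of the next hole on the dish's side, the pin is home (plunger within 2 mm of its bottom), the lever is still free (beyond 0.9 rad), and the fingers still hold the knob (contact force above 2 N) (value of joint lever above 0.9 rad and value of joint plunger below 0.002 m and contact force between the fingers and knob above 2 N and ((y of dish in the frame of rail above 0 m and value of joint carriage between 0.036 and 0.044 m) or (y of dish in the frame of rail below 0 m and value of joint carriage between -0.044 and -0.036 m))); the arm keeps its last pose, push and grip.
It fails at once if the carriage is taken past the next hole or the wrong way (value of joint carriage above 0.06 m or value of joint carriage below -0.06 m or (y of dish in the frame of rail above 0 m and value of joint carriage below -0.02 m) or (y of dish in the frame of rail below 0 m and value of joint carriage above 0.02 m)).
It fails at once if the dish, the bottle or the slide box is moved by more than 3 cm (distance of any of dish, bottle, slide_box from where it was at the start of the episode above 0.03 m).
It also fails if it takes over 50 s, if anything falls off the work surface, if the arm or the gripper's body presses on something with over 40 N, if the wrist force passes 120 N, or if a joint passes its speed limit or range.

## Working session

There is one attempt and no reset: what is moved stays moved. The work goes in short steps, Python scripts to look and compute and a tool call to move; the robot and the scene stay as the last step left them, time stands still between calls to the robot, and variables do not carry over. Pictures are saved under pics/ and viewed, and the job is handed in when it is done.

Besides the shell and the picture viewer there is one more tool, called after "Call:" in YAML: its name, and indented under it one key for each argument. move_arm: Moves the arm, as the interface text tells. Shift numbers are shares of 150 mm and turn numbers shares of 60 degrees, none past 1 either way. Its arguments: {"type":"object","properties":{"targets":{"type":"array","items":{"type":"array","items":{"type":"array","items":{"type":"number","minimum":-1,"maximum":1}}}},"force":{"type":"number"}},"required":["targets"]}

```bash
ls; mkdir -p pics; python3 - <<'E'
from rig import ctrl
import cv2
print(ctrl.sense())
for n in("scene","top","wrist"):
    im=ctrl.capture(n); cv2.imwrite(f"pics/{n}0.png",im[:,:,::-1])
    c=ctrl.calibration(n); print(n,c)
    for l in("rail","knob","lever","lever_tip","dish","bottle","slide_box"):
        try: print(l,[(d["point"],round(d["confidence"],2)) for d in ctrl.recognise(l,n)])
        except Exception as e: print(l,e)
print(ctrl.sense()["time_s"])
E
```

```text
pics
{'time_s': 0.0, 'joints': array([-1.55537979e+00,  3.13438583e-01,  1.49846817e+00, -3.33881828e-06,
        1.33099186e+00, -2.23393436e-01]), 'dq': array([-1.48643385e-06, -8.22977696e-04,  1.44624804e-04,  5.75548469e-04,
       -4.83865147e-04, -1.12867102e-04]), 'tau': array([-1.21969679e-03, -4.12270939e+01, -2.59748358e+01, -2.11021547e-04,
        4.10325069e-03, -5.09018278e-06]), 'eef_pos': array([ 124.17341235, -509.82884482,  230.72921486]), 'ee_rot': array([ 0.0837725 ,  0.70211857,  0.0846912 , -0.70202499]), 'force': array([0.86951692, 0.19795517, 0.26332922]), 'wrist_torque': array([0.00034487, 0.0139962 , 0.04075258]), 'grip_width': 1.001189448864515}
scene {'camera_matrix': array([[620.01017943,   0.        , 312.42968047],
       [  0.        , 620.01017943, 240.53108223],
       [  0.        ,   0.        ,   1.        ]]), 'D': array([-0.18825866,  0.        ,  0.        ,  0.        ,  0.        ]), 'extrinsics': array([[ 3.14108170e-01,  9.49332186e-01,  1.02204400e-02,
        -7.93367682e+01],
       [ 5.92756672e-01, -1.87695115e-01, -7.83205000e-01,
  
[... 1381 characters left out ...]
ra_matrix': array([[364.19865454,   0.        , 315.7416665 ],
       [  0.        , 364.19865454, 239.69293727],
       [  0.        ,   0.        ,   1.        ]]), 'D': array([-0.06767259,  0.        ,  0.        ,  0.        ,  0.        ]), 'tool_from_camera': array([[-1.17434552e-03, -3.13521542e-01,  9.49580362e-01,
        -1.43130712e+02],
       [ 9.99999079e-01, -1.01427389e-03,  9.01817011e-04,
         7.91211287e-01],
       [ 6.80395507e-04,  9.49580546e-01,  3.13522445e-01,
        -7.99705656e+01],
       [ 0.00000000e+00,  0.00000000e+00,  0.00000000e+00,
         1.00000000e+00]])}
rail []
knob []
lever []
lever_tip []
dish []
bottle []
slide_box [([8.0, 308.7], 0.73)]
1.2
```

View pics/scene0.png

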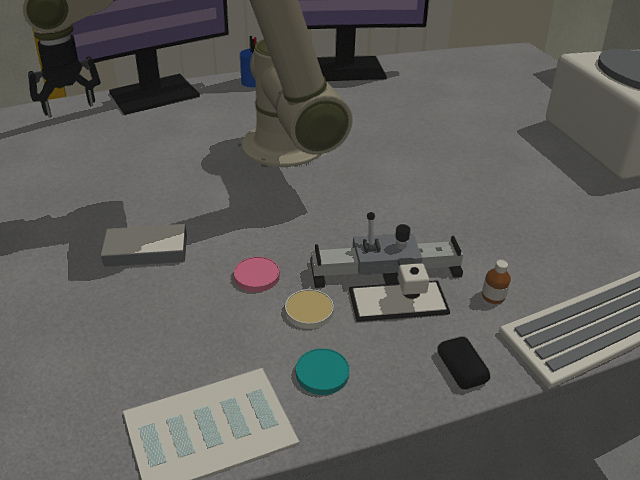

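View pics/top0.png

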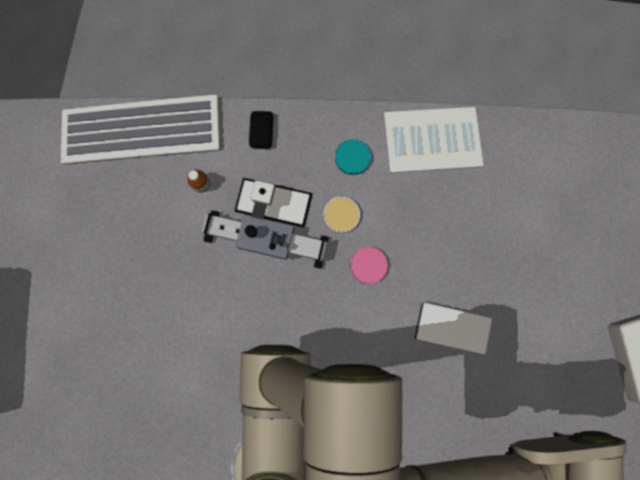

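```bash
python3 - <<'E'
import cv2
a=cv2.imread("pics/top0.png")[140:300,160:420]; cv2.imwrite("pics/topc0.png",cv2.resize(a,None,fx=3,fy=3,interpolation=cv2.INTER_CUBIC))
a=cv2.imread("pics/scene0.png")[190:390,240:520]; cv2.imwrite("pics/scenec0.png",cv2.resize(a,None,fx=2.8,fy=2.8,interpolation=cv2.INTER_CUBIC))
E
```

```text
(no output)
```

View pics/topc0.png

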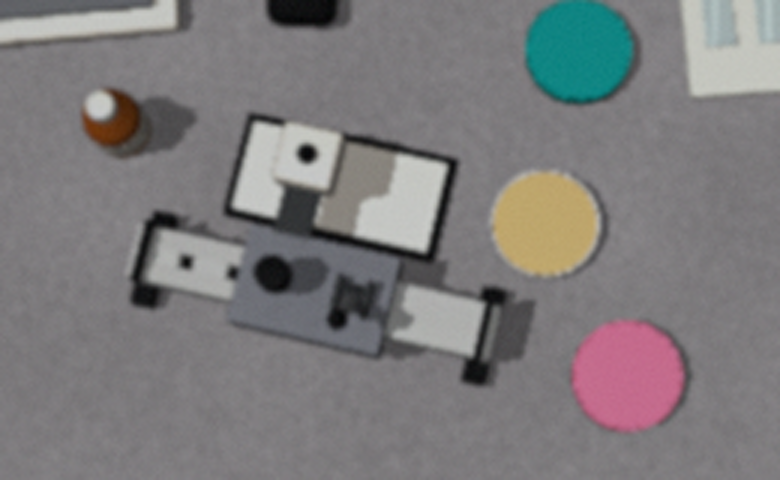

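View pics/scenec0.png

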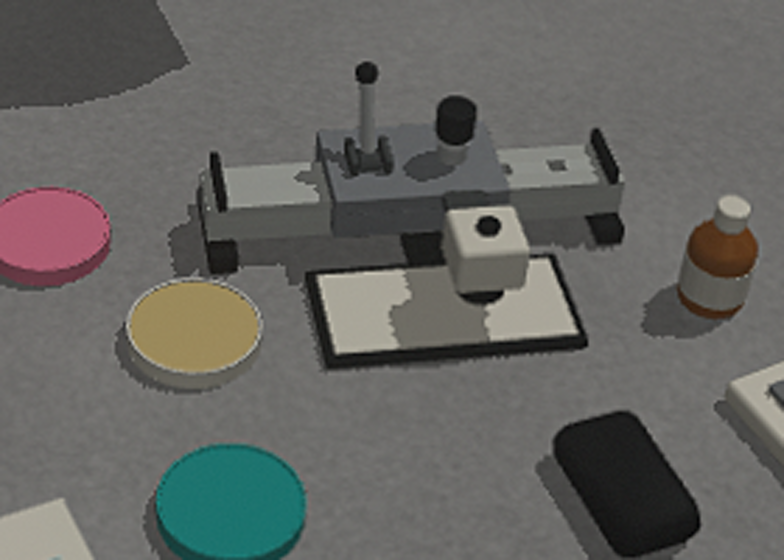

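The three dish-like things in the top view are pink (266,369), turquoise (157,353) and pale-filled (214,342), given as row, column. The pale one fits "pale filling", and the enlarged crops confirm it stands on the far side at the lever's end of the rail, which is rail -y. The bottle is at the +y end, so the carriage has to go to -0.040. Next I'll work out the positions.

```bash
cat > h.py <<'E'
import numpy as np, cv2
from rig import ctrl
from scipy.spatial.transform import Rotation as R
def ray(n,pt,state=None):
    """pt=(row,col) -> origin, dir world"""
    c=ctrl.calibration(n); u=cv2.undistortPoints(np.array([[[pt[1],pt[0]]]],float),c["camera_matrix"],c["D"])[0,0]
    d=np.array([u[0],u[1],1.])
    if n=="wrist":
        s=state; w,x,y,z=s["ee_rot"]; Rw=R.from_quat([x,y,z,w]).as_matrix()
        T=c["tool_from_camera"]; return Rw@T[:3,3]+s["eef_pos"], Rw@T[:3,:3]@d
    E=c["extrinsics"]; return -E[:3,:3].T@E[:3,3], E[:3,:3].T@d
def atz(n,pt,z,state=None):
    o,d=ray(n,pt,state); return o+d*(z-o[2])/d[2]
def tri(rs):
    A=np.zeros((3,3));b=np.zeros(3)
    for o,d in rs:
        d=d/np.linalg.norm(d);P=np.eye(3)-np.outer(d,d);A+=P;b+=P@o
    p=np.linalg.solve(A,b); return p,[np.linalg.norm(np.cross(p-o,d/np.linalg.norm(d))) for o,d in rs]
def proj(n,P,state=None):
    c=ctrl.calibration(n);P=np.atleast_2d(P).astype(float)
    if n=="wrist":
        w,x,y,z=state["ee_rot"];Rw=R.from_quat([x,y,z,w]).as_matrix();M=np.eye(4);M[:3,:3]=Rw;M[:3,3]=state["eef_pos"]
        E=np.linalg.inv(M@c["tool_from_camera"])
    else:E=c["extrinsics"]
    p,_=cv2.projectPoints(P,cv2.Rodrigues(E[:3,:3])[0],E[:3,3],c["camera_matrix"],c["D"]);return p[:,0,::-1]
E
python3 - <<'E'
from h import *
h=[atz("top",p,45) for p in((227.3,222),(230.7,237.7))]; print("holes+80,+40",h)
# crop->px
t=lambda x,y:(140+y/3,160+x/3); s=lambda x,y:(190+y/2.8,240+x/2.8)
print("knob top",atz("top",t(273,270),104), atz("scene",s(456,106),104), tri([ray("top",t(273,270)),ray("scene",s(456,106))]))
print("ball",tri([ray("top",t(337,318)),ray("scene",s(366,73))]))
print("bottle",atz("top",t(112,118),50),"dish",atz("top",t(546,222),15),"cam button",atz("top",t(307,153),82))
print("scene holes",atz("scene",s(557,165),45),atz("scene",s(506,170),45))
E
```

```text
holes+80,+40 [array([571.22015804, 160.88551571,  45.        ]), array([563.84954067, 122.42035269,  45.        ])]
knob top [556.55036984  81.56179304 104.        ] [555.78685324  82.31373017 104.        ] (array([556.52327827,  81.66607787, 104.64988416]), [np.float64(0.21310449876478843), np.float64(0.21310449876478646)])
ball (array([518.98679723,  29.54749774, 117.99107081]), [np.float64(0.24294063133106486), np.float64(0.24294063133103858)])
bottle [687.59774016 227.49317698  50.        ] dish [ 616.71230426 -127.54675122   15.        ] cam button [653.76872613  62.53255025  82.        ]
scene holes [572.53667749 161.28096902  45.        ] [566.37022989 123.37112724  45.        ]
```

```bash
cat >> h.py <<'E'
K=np.array([556.3,81.8]); yaw=-0.19
rx=np.array([np.cos(yaw),np.sin(yaw)]); ry=np.array([-np.sin(yaw),np.cos(yaw)])
def w(x,y,z): return np.r_[K+x*rx+y*ry,z]
def Rt(s):
    a=s["ee_rot"]; return R.from_quat([a[1],a[2],a[3],a[0]])
def goal(sgn=1):
    X=np.array([0,0,-1.]);Y=sgn*np.r_[rx,0];return R.from_matrix(np.c_[X,Y,np.cross(X,Y)])
def plan(P,sgn=1,s=None):
    s=s or ctrl.sense();r=Rt(s); d=r.inv().apply(P-s["eef_pos"]); rot=(r.inv()*goal(sgn)).as_rotvec(degrees=True)
    print("t",round(s["time_s"],2),"pos",s["eef_pos"].round(1),"rail",(np.c_[rx,ry].T@(s["eef_pos"][:2]-K)).round(1),"F",s["force"].round(1),"grip",round(s["grip_width"],3),"| tool shift mm",d.round(1),"share",(d/150).round(3),"rot deg",rot.round(1),"share",(rot/60).round(3))
E
python3 - <<'E'
from h import *
s=ctrl.sense();print(Rt(s).as_matrix().round(3),s["joints"])
plan(w(-75,-60,200),1);plan(w(-75,-60,200),-1)
E
```

```text
[[ 0.     0.236 -0.972]
 [-0.    -0.972 -0.236]
 [-1.     0.    -0.   ]] [-1.55543355e+00  3.12896808e-01  1.49767396e+00  3.93759282e-06
  1.33100531e+00 -2.23378852e-01]
t 1.2 pos [ 124.2 -510.1  231.3] rail [-312.6 -662.9] F [-0.1  0.4 -0.3] grip 1.003 | tool shift mm [  31.3 -449.6 -466.7] share [ 0.209 -2.997 -3.111] rot deg [-65.4   0.   -0. ] share [-1.091  0.    -0.   ]
t 1.2 pos [ 124.2 -510.1  231.3] rail [-312.6 -662.9] F [-0.1  0.4 -0.3] grip 1.003 | tool shift mm [  31.3 -449.6 -466.7] share [ 0.209 -2.997 -3.111] rot deg [114.6  -0.   -0. ] share [ 1.909 -0.    -0.   ]
```

Call:
move_arm:
  targets:
    - [[0, 0, -0.21, -0.22, 0, 0, 0], [0, 0, -0.21, -0.22, 0, 0, 0], [0, 0, -0.21, -0.22, 0, 0, 0], [0, 0, -0.21, -0.22, 0, 0, 0], [0, 0, -0.21, -0.22, 0, 0, 0]]
  force: 40

```text
time_s: 1.7
eef_pos: [247.8, -316.4, 231.4]
ee_rot: [0.084, 0.702, 0.084, -0.702]
force: [1.9, -0.1, 1.0]
grip_width: 0.144
```

Call:
move_arm:
  targets:
    - [[0, 0, -0.21, -0.22, 0, 0, 0], [0, 0, -0.21, -0.22, 0, 0, 0], [0, 0, -0.21, -0.22, 0, 0, 0], [0, 0, -0.21, -0.22, 0, 0, 0], [0, 0, -0.21, -0.22, 0, 0, 0]]

```text
time_s: 2.2
eef_pos: [371.0, -124.3, 231.6]
ee_rot: [0.084, 0.702, 0.084, -0.702]
force: [1.0, -1.3, -0.2]
grip_width: -0.004
```

```bash
python3 -c "
from h import *
plan(w(-75,-60,200));print(ctrl.sense()['joints'])"
```

```text
t 2.2 pos [ 371.  -124.3  231.6] rail [-143.  -237.4] F [ 1.  -1.3 -0.2] grip -0.004 | tool shift mm [  31.6 -133.1 -135.6] share [ 0.211 -0.887 -0.904] rot deg [-65.4  -0.   -0.1] share [-1.091e+00 -0.000e+00 -1.000e-03]
[-6.25044885e-01  1.02418434e-02  1.85661073e+00 -1.54957171e-05
  1.27373950e+00  7.07162649e-01]
```

Call:
move_arm:
  targets:
    - [[0, 0, -0.22, -0.22, 0, 0, 0], [0, 0, -0.22, -0.22, 0, 0, 0], [0, 0, -0.22, -0.22, 0, 0, 0], [0, 0, -0.21, -0.22, 0, 0, 0], [0, 0, 0, 0, -0.136, 0, 0]]

```text
time_s: 2.7
eef_pos: [469.1, 35.9, 231.0]
ee_rot: [0.135, 0.694, 0.136, -0.694]
force: [0.3, -0.6, -1.0]
grip_width: -0.004
```

Call:
move_arm:
  targets:
    - [[0, 0, 0, 0, -0.136, 0, 0], [0, 0, 0, 0, -0.136, 0, 0], [0, 0, 0, 0, -0.136, 0, 0], [0, 0, 0, 0, -0.136, 0, 0], [0, 0, 0, 0, -0.136, 0, 0]]

```text
time_s: 3.2
eef_pos: [467.7, 32.0, 231.3]
ee_rot: [0.369, 0.603, 0.369, -0.603]
force: [0.5, -0.3, -0.0]
grip_width: 0.002
```

Call:
move_arm:
  targets:
    - [[0, 0, 0, 0, -0.136, 0, 0], [0, 0, 0, 0, -0.136, 0, 0], [0, 0, 0, 0, 0, 0, 0]]

```text
time_s: 3.5
eef_pos: [467.7, 32.0, 231.3]
ee_rot: [0.45, 0.545, 0.45, -0.545]
force: [0.2, -0.3, 0.3]
grip_width: -0.004
```

```bash
python3 -c "
from h import *
plan(w(-65,-60,140));s=ctrl.sense();print(s['joints']);im=ctrl.capture('wrist');cv2.imwrite('pics/w1.png',im[:,:,::-1])
for l in('knob','lever_tip','lever'):print(l,ctrl.recognise(l,'wrist'))
print(proj('wrist',[w(0,0,104),w(-31,-60,116),w(0,40,45),w(0,80,45)],s))
im=ctrl.capture('top');cv2.imwrite('pics/t1.png',im[:,:,::-1])"
```

```text
t 3.5 pos [467.7  32.  231.3] rail [-77.6 -65.6] F [ 0.2 -0.3  0.3] grip -0.004 | tool shift mm [91.3 12.6 -5.6] share [ 0.609  0.084 -0.038] rot deg [-0.1 -0.  -0. ] share [-0.001 -0.    -0.   ]
[-1.82336230e-01  1.88537697e-01  1.65812012e+00  8.45599550e-06
  1.29486710e+00  9.01828649e-03]
knob [{'point': [140.9, 419.1], 'confidence': 0.96}]
lever_tip [{'point': [221.9, 391.4], 'confidence': 0.7}]
lever [{'point': [218.0, 392.3], 'confidence': 0.74}]
[[140.41801058 422.72578401]
 [224.56044922 378.9241925 ]
 [ 88.53373875 406.83194928]
 [ 37.57861672 409.66201179]]
```

View pics/w1.png

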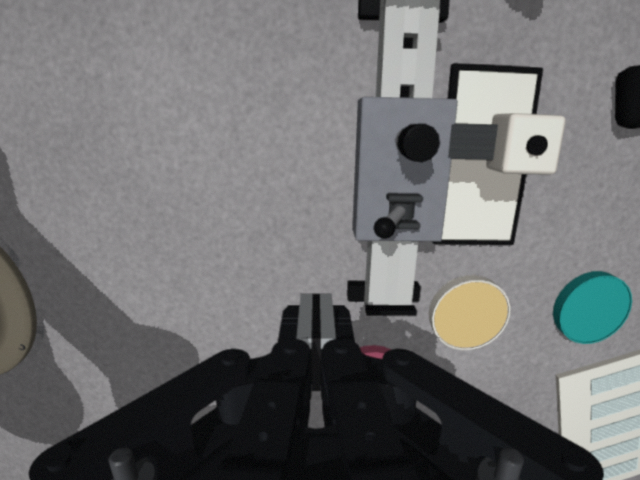

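The wrist view shows the knob at (141,419) and the ball at about (227,384), tilted towards the robot. The +y holes are at (40,410) and (90,406), so my rail frame agrees to about 1 mm. Next I'll bring the shut fingers down on the robot side of the ball.

Call:
move_arm:
  targets:
    - [[0, 0.29, 0.028, -0.013, 0, 0, 0], [0, 0.29, 0.028, -0.013, 0, 0, 0], [0, 0.29, 0.028, -0.012, 0, 0, 0], [0, 0, 0, 0, 0, 0, 0]]

```text
time_s: 4.15
eef_pos: [478.6, 35.7, 96.6]
ee_rot: [-0.447, -0.544, -0.452, 0.548]
force: [0.0, 0.5, 0.7]
grip_width: 0.005
```

```bash
python3 -c "
from h import *
plan(w(-50,-60,100));im=ctrl.capture('wrist');cv2.imwrite('pics/w2.png',im[:,:,::-1])
im=ctrl.capture('scene');cv2.imwrite('pics/s2.png',cv2.resize(im[180:300,300:480,::-1],None,fx=4,fy=4))"
```

```text
t 4.15 pos [478.6  35.7  96.6] rail [-67.6 -60. ] F [0.  0.5 0.7] grip 0.005 | tool shift mm [-3.5 17.6 -0.1] share [-0.024  0.117 -0.   ] rot deg [-0.2  0.   0.5] share [-0.004  0.     0.009]
```

View pics/w2.png

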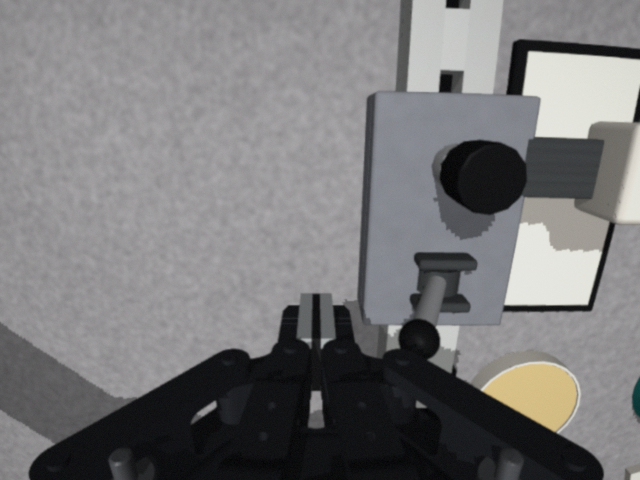

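View pics/s2.png

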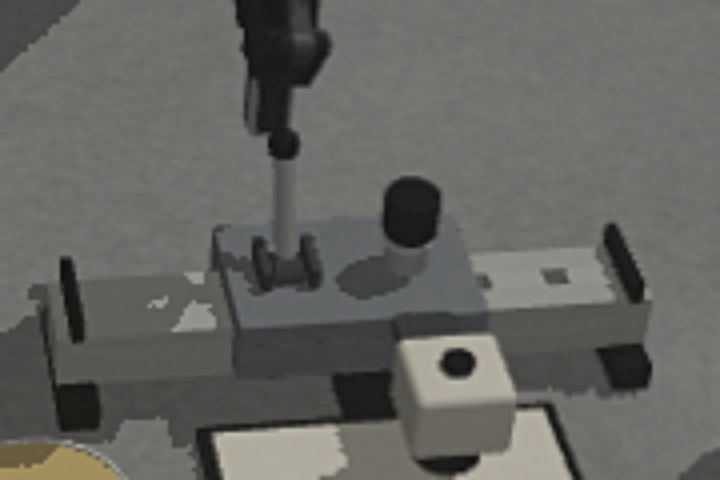

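```bash
python3 -c "
from h import *
s=ctrl.sense()
for P in (s['eef_pos'],w(-27,-60,117)):
  p=proj('scene',P)[0];print(p,(p-[180,300])*4,proj('wrist',P,s))"
```

```text
[211.52219675 365.66547839] [126.08878701 262.66191355] [[308.62551709 316.15953857]]
[216.4607198  369.95150494] [145.84287918 279.80601976] [[326.52810359 409.16483098]]
```

Call:
move_arm:
  targets:
    - [[0, -0.01, 0.07, 0, 0, 0, 0], [0, -0.01, 0.07, 0, 0, 0, 0], [0, 0, 0.07, 0, 0, 0, 0], [0, 0, 0.07, 0, 0, 0, 0], [0, 0, 0.07, 0, 0, 0, 0]]

```text
time_s: 4.75
eef_pos: [534.0, 24.9, 107.1]
ee_rot: [0.451, 0.547, 0.448, -0.545]
force: [-1.4, -0.7, -0.8]
grip_width: 0.003
```

```bash
python3 -c "
from h import *
plan(w(14,-60,100));im=ctrl.capture('wrist');cv2.imwrite('pics/w3.png',im[:,:,::-1])
im=ctrl.capture('scene');cv2.imwrite('pics/s3.png',cv2.resize(im[180:300,300:480,::-1],None,fx=4,fy=4))"
```

```text
t 4.75 pos [534.   24.9 107.1] rail [-11.2 -60.1] F [-1.4 -0.7 -0.8] grip 0.003 | tool shift mm [ 7.2 25.1 -0.2] share [ 0.048  0.167 -0.001] rot deg [-0.2 -0.  -0.2] share [-0.003 -0.    -0.004]
```

View pics/w3.png

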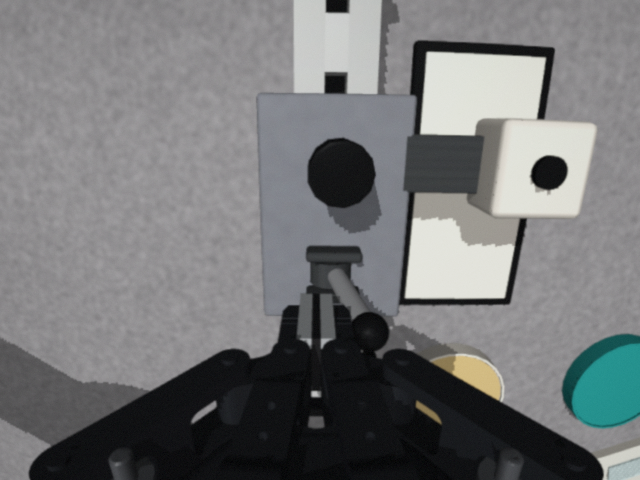

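View pics/s3.png

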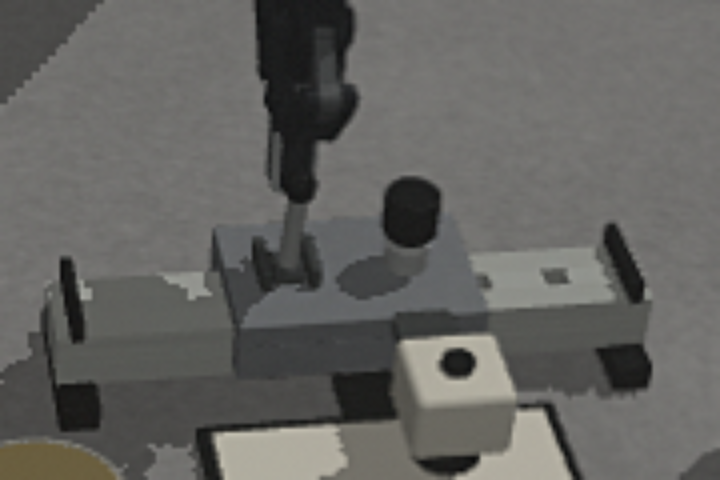

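Call:
move_arm:
  targets:
    - [[0, 0.02, 0.05, 0, 0, 0, 0], [0, 0.02, 0.05, 0, 0, 0, 0], [0, 0.01, 0.04, 0, 0, 0, 0], [0, 0, 0, 0, 0, 0, 0]]

```text
time_s: 5.25
eef_pos: [553.8, 20.9, 96.1]
ee_rot: [0.45, 0.546, 0.45, -0.546]
force: [-0.1, -0.7, -0.6]
grip_width: 0.0
```

```bash
python3 -c "
from h import *
plan(w(14,-60,100));s=ctrl.sense();im=ctrl.capture('wrist');cv2.imwrite('pics/w4.png',im[:,:,::-1])
print(ctrl.recognise('lever_tip','wrist'))
for a in(.6,.8,.9,1,1.1,1.2):print(a,proj('wrist',w(65*np.sin(a-.5),-60,58.5+65*np.cos(a-.5)),s))"
```

```text
t 5.25 pos [553.8  20.9  96.1] rail [  9.  -60.2] F [-0.1 -0.7 -0.6] grip 0.0 | tool shift mm [-3.9  5.  -0.2] share [-0.026  0.033 -0.002] rot deg [-0.2 -0.  -0. ] share [-0.003 -0.    -0.   ]
[{'point': [309.7, 349.3], 'confidence': 0.87}]
0.6 [[343.85525131 309.43015793]]
0.8 [[339.75671228 343.03059747]]
0.9 [[336.34801806 358.43320252]]
1 [[332.1829366  372.48986985]]
1.1 [[327.39656466 384.97755267]]
1.2 [[322.13050708 395.74815905]]
```

View pics/w4.png

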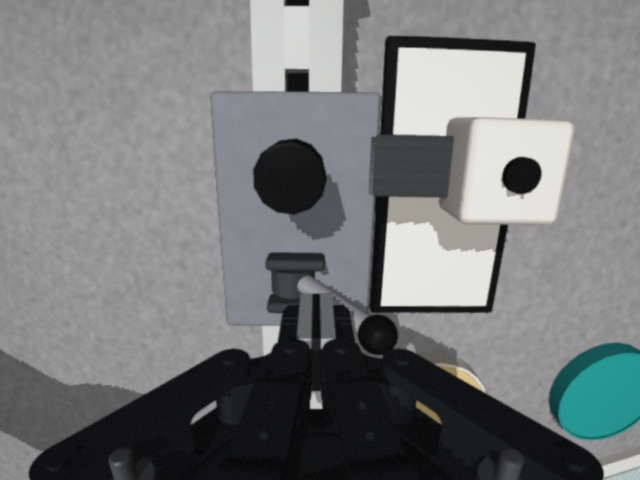

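Call:
move_arm:
  targets:
    - [[0, 0, 0.035, 0, 0, 0, 0], [0, 0, 0.03, 0, 0, 0, 0], [0, 0, 0, 0, 0, 0, 0]]

```text
time_s: 5.65
eef_pos: [562.9, 19.3, 96.2]
ee_rot: [-0.449, -0.546, -0.45, 0.546]
force: [-2.0, 0.2, 2.5]
grip_width: -0.0
```

```bash
cat > lv.py <<'E'
from h import *
import sys
plan(w(14,-60,100));s=ctrl.sense();im=ctrl.capture('wrist');cv2.imwrite('pics/%s.png'%sys.argv[1],im[:,:,::-1])
print(ctrl.recognise('lever_tip','wrist'))
for a in(.9,1,1.1,1.2):print(a,proj('wrist',w(65*np.sin(a-.5),-60,58.5+65*np.cos(a-.5)),s))
E
python3 lv.py w5
```

```text
t 5.65 pos [562.9  19.3  96.2] rail [ 18.3 -60.1] F [-2.   0.2  2.5] grip -0.0 | tool shift mm [-3.8 -4.3 -0.1] share [-0.025 -0.029 -0.001] rot deg [-0.2 -0.   0.1] share [-0.003 -0.     0.001]
[{'point': [295.2, 314.3], 'confidence': 0.58}]
0.9 [[336.41520736 334.32837982]]
1 [[332.29459148 348.85590081]]
1.1 [[327.54358456 361.89466509]]
1.2 [[322.30358333 373.2760923 ]]
```

View pics/w5.png

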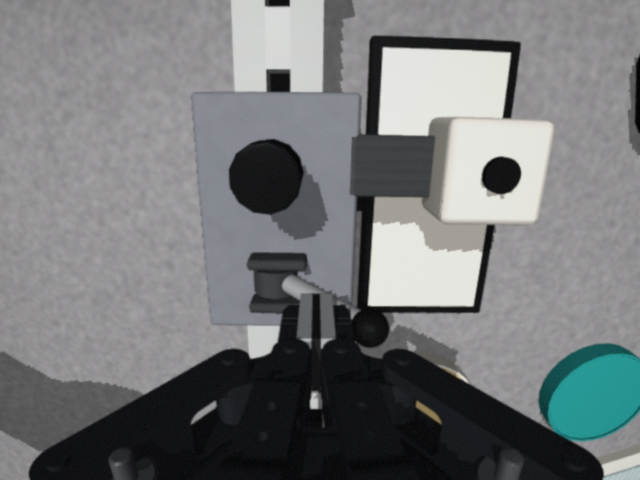

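Call:
move_arm:
  targets:
    - [[0, 0, 0.025, 0, 0, 0, 0], [0, 0, 0, 0, 0, 0, 0], [0, 0, 0, 0, 0, 0, 0]]

```text
time_s: 6.05
eef_pos: [564.1, 19.1, 95.8]
ee_rot: [-0.448, -0.544, -0.452, 0.547]
force: [-15.0, 0.8, 5.8]
grip_width: -0.001
```

```bash
python3 lv.py w6
```

```text
t 6.05 pos [564.1  19.1  95.8] rail [ 19.5 -60.1] F [-15.    0.8   5.8] grip -0.001 | tool shift mm [-4.2 -5.5 -0.1] share [-0.028 -0.037 -0.   ] rot deg [-0.1  0.   0.4] share [-0.002  0.     0.007]
[{'point': [292.5, 303.3], 'confidence': 0.79}]
0.9 [[337.34192632 331.07760571]]
1 [[333.25070669 345.76690918]]
1.1 [[328.51566167 358.98382576]]
1.2 [[323.2789046  370.55285551]]
```

View pics/w6.png

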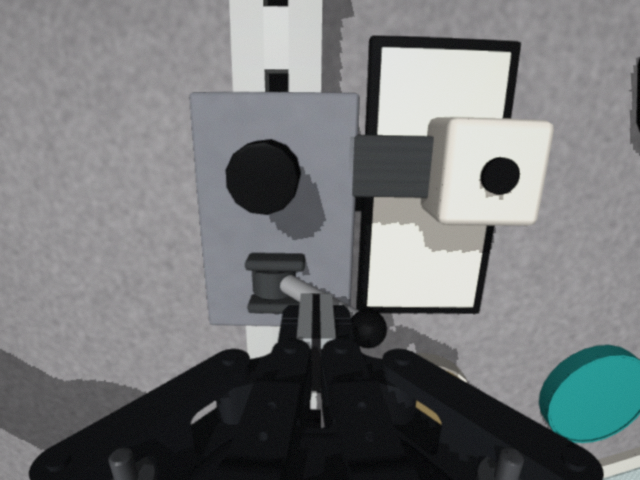

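The lever is at its stop: the ball is at (327,369), which reads about 1.2 rad, with 15 N against the stop. I'll back off, rise and open.

Call:
move_arm:
  targets:
    - [[0, 0, -0.08, 0, 0, 0, 0], [0, -0.3, -0.05, 0, 0, 0, 0], [0, -0.3, 0, 0, 0, 0, 0], [1, 0, 0, -0.2, 0, 0, 0], [1, 0, 0, -0.2, 0, 0, 0]]

```text
time_s: 6.65
eef_pos: [559.9, 81.4, 188.0]
ee_rot: [0.45, 0.547, 0.448, -0.545]
force: [0.7, -0.5, -0.8]
grip_width: 0.33
```

Call:
move_arm:
  targets:
    - [[1, 0, 0, 0, 0, 0, 0], [1, 0, 0, 0, 0, 0, 0], [1, 0, 0, 0, 0, 0, 0]]

```text
time_s: 6.95
eef_pos: [558.9, 80.4, 186.2]
ee_rot: [-0.449, -0.546, -0.449, 0.546]
force: [-0.1, 0.8, 0.1]
grip_width: 0.848
```

```bash
cat > kn.py <<'E'
from h import *
import sys
s=ctrl.sense();plan(w(0,0,73));im=ctrl.capture('wrist');cv2.imwrite('pics/%sw.png'%sys.argv[1],im[:,:,::-1])
print([(d['point'],d['confidence']) for d in ctrl.cut_out('knob','wrist')],'pred knob top',proj('wrist',w(0,0,104),s),'mid',proj('wrist',w(0,0,98),s))
c=ctrl.cut_out('knob','wrist')
if c:
    m=c[0]['pixels'].astype('uint8');q=max(cv2.findContours(m,0,2)[0],key=cv2.contourArea);(x,y),r=cv2.minEnclosingCircle(q);p=atz('wrist',(y,x),102,s);print('circle',x,y,r,'world',p,'rail',np.c_[rx,ry].T@(p[:2]-K))
for a in(.9,1.2):print(a,proj('wrist',w(65*np.sin(a-.5),-60,58.5+65*np.cos(a-.5)),s))
im=ctrl.capture('scene');cv2.imwrite('pics/%ss.png'%sys.argv[1],cv2.resize(im[180:300,300:480,::-1],None,fx=4,fy=4))
E
python3 kn.py a
```

```text
t 6.95 pos [558.9  80.4 186.2] rail [ 2.8 -0.9] F [-0.1  0.8  0.1] grip 0.848 | tool shift mm [113.2  -2.8  -0.9] share [ 0.754 -0.019 -0.006] rot deg [-0.2  0.  -0. ] share [-0.003  0.    -0.   ]
[([241.9, 309.9], 0.64)] pred knob top [[245.55399053 311.62897955]] mid [[242.60119849 311.71832472]]
circle 310.15679931640625 243.20118713378906 23.374849319458008 world [555.5129289   82.91736661 102.        ] rail [-0.98393178  0.94861337]
0.9 [[336.55463579 349.70465432]]
1.2 [[328.19070839 372.05606485]]
```

View pics/aw.png

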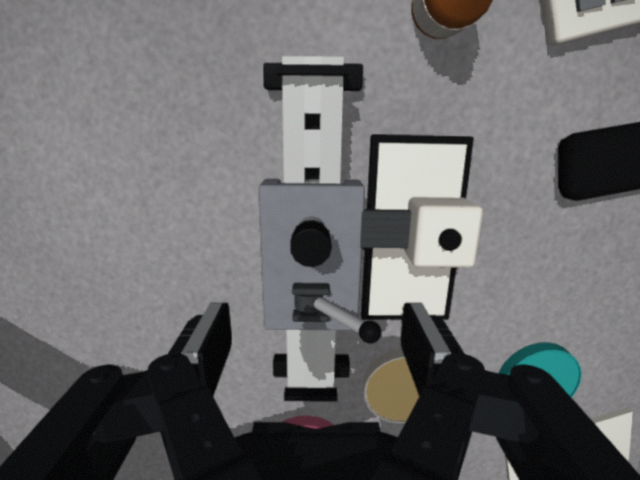

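View pics/as.png

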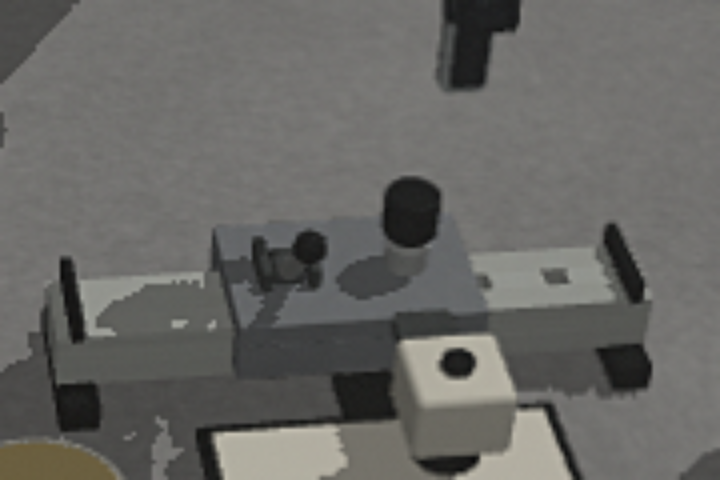

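The lever now leans over to the +x side, with its ball at (331,370), which matches 1.2 rad. The knob is within about 1 mm of where I expected it. Descending.

Call:
move_arm:
  targets:
    - [[1, 0.25, -0.022, -0.009, 0, 0, 0], [1, 0.25, 0, 0, 0, 0, 0], [1, 0.24, 0, 0, 0, 0, 0], [1, 0, 0, 0, 0, 0, 0], [1, 0, 0, 0, 0, 0, 0]]

```text
time_s: 7.65
eef_pos: [556.3, 82.9, 76.2]
ee_rot: [0.45, 0.546, 0.449, -0.546]
force: [0.2, -1.3, 1.0]
grip_width: 0.997
```

```bash
python3 kn.py b
```

```text
t 7.65 pos [556.3  82.9  76.2] rail [-0.2  1.1] F [ 0.2 -1.3  1. ] grip 0.997 | tool shift mm [3.2 0.2 1.1] share [0.022 0.001 0.007] rot deg [-0.2 -0.  -0. ] share [-0.003 -0.    -0.   ]
[([337.9, 314.5], 0.62)] pred knob top [[347.77044747 316.76195344]] mid [[338.62967843 316.70406784]]
circle 314.1775207519531 336.7269592285156 43.992183685302734 world [556.02668365  85.41282398 102.        ] rail [-0.95071176  3.49619023]
0.9 [[493.8636596  380.57712698]]
1.2 [[470.66829147 415.46408412]]
```

View pics/bw.png

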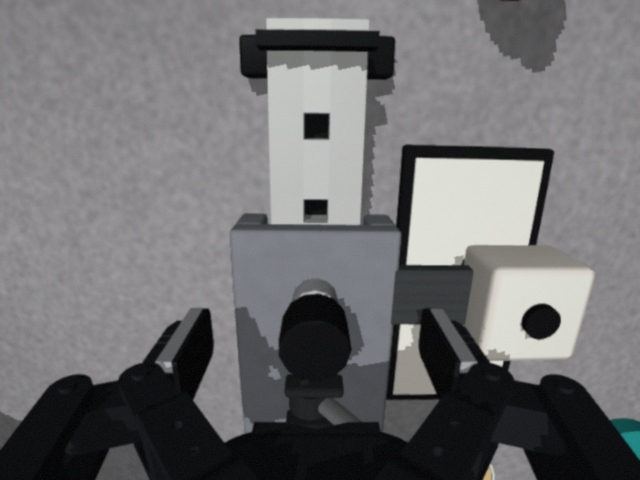

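View pics/bs.png

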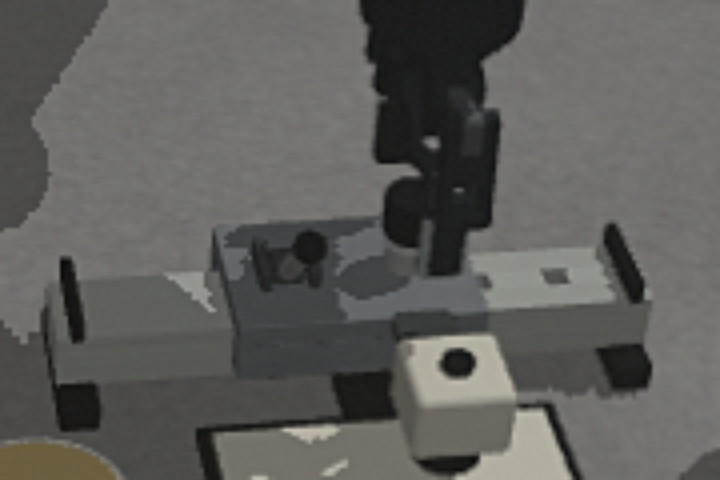

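Call:
move_arm:
  targets:
    - [[1, 0.025, -0.004, 0.003, 0, 0, 0], [0.2, 0, 0, 0, 0, 0, 0], [0.2, 0, 0, 0, 0, 0, 0], [0.2, 0, 0, 0, 0, 0, 0], [0.2, 0, 0, 0, 0, 0, 0]]
  force: 50

```text
time_s: 8.35
eef_pos: [555.3, 82.8, 71.6]
ee_rot: [0.45, 0.546, 0.45, -0.546]
force: [3.1, -0.7, 2.7]
grip_width: 0.326
```

Call:
move_arm:
  targets:
    - [[0, 0, 0, 0, 0, 0, 0], [0, 0, 0, 0, 0, 0, 0], [0, 0, 0, 0, 0, 0, 0]]

```text
time_s: 8.65
eef_pos: [555.7, 82.7, 71.9]
ee_rot: [0.45, 0.546, 0.449, -0.545]
force: [2.3, -0.4, 2.8]
grip_width: 0.306
```

```bash
python3 kn.py c
```

```text
t 8.65 pos [555.7  82.7  71.9] rail [-0.8  0.8] F [ 2.3 -0.4  2.8] grip 0.306 | tool shift mm [-1.1  0.8  0.8] share [-0.007  0.005  0.005] rot deg [-0.2 -0.  -0.1] share [-0.003 -0.    -0.001]
[([341.7, 316.5], 0.8)] pred knob top [[354.21929228 318.62096476]] mid [[344.54741622 318.47234003]]
circle 316.72222900390625 342.5740661621094 45.69188690185547 world [556.32265281  85.45600974 102.        ] rail [-0.6682248   3.59449523]
0.9 [[503.63808899 384.0296231 ]]
1.2 [[479.24907632 419.57774015]]
```

View pics/cw.png

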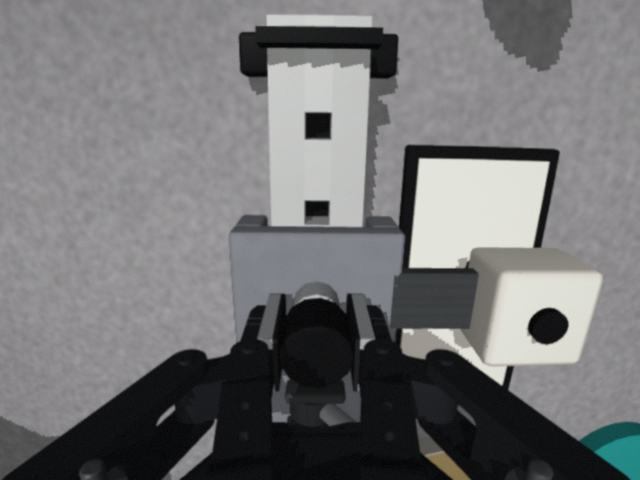

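Call:
move_arm:
  targets:
    - [[0, -0.03, 0, 0, 0, 0, 0], [0, -0.03, 0, 0, 0, 0, 0], [0, -0.03, 0, 0, 0, 0, 0], [0, 0, 0, 0, 0, 0, 0], [0, 0, 0, 0, 0, 0, 0]]

```text
time_s: 9.35
eef_pos: [555.5, 82.7, 84.3]
ee_rot: [0.45, 0.546, 0.449, -0.546]
force: [7.6, -0.5, -7.2]
grip_width: 0.31
```

```bash
python3 kn.py d
```

```text
t 9.35 pos [555.5  82.7  84.3] rail [-1.   0.8] F [ 7.6 -0.5 -7.2] grip 0.31 | tool shift mm [11.3  1.   0.8] share [0.075 0.006 0.005] rot deg [-0.2 -0.  -0. ] share [-0.003 -0.    -0.   ]
[([343.5, 313.4], 0.96)] pred knob top [[334.95126206 318.75961605]] mid [[326.73957642 318.6279655 ]]
circle 317.1141357421875 342.9401550292969 45.32405471801758 world [554.70947575  76.96348782 102.        ] rail [-0.6484832 -5.0498601]
0.9 [[475.44868183 379.51215985]]
1.2 [[454.24786809 412.91327217]]
```

View pics/dw.png

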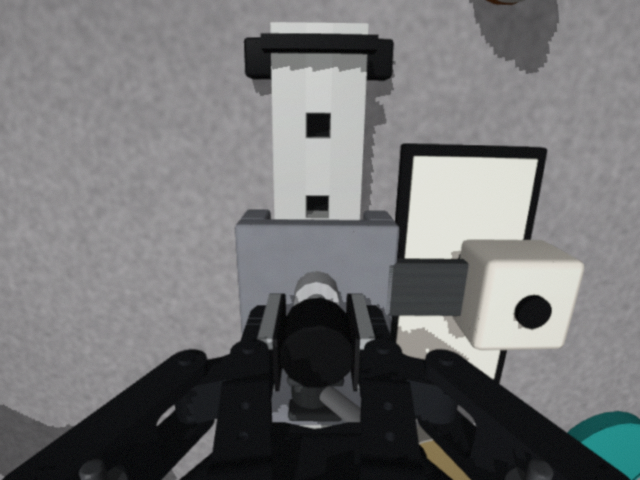

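View pics/ds.png

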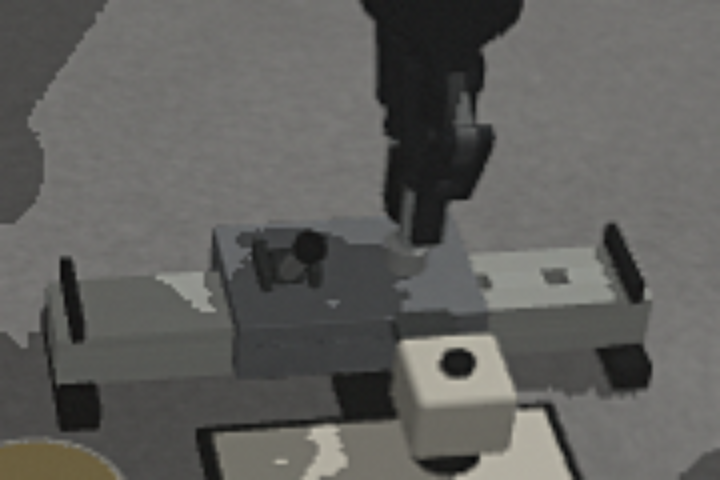

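The lift came to 12.4 mm with no slip: the knob stays at (343,317) in the wrist image, and the 7.2 N pull agrees with the spring. Now I'll slide 40 mm towards the dish (rail -y, tool +z).

Call:
move_arm:
  targets:
    - [[0, 0, 0.004, 0.04, 0, 0, 0], [0, 0, 0, 0.06, 0, 0, 0], [0, 0, 0, 0.06, 0, 0, 0], [0, 0, 0, 0.06, 0, 0, 0], [0, 0, 0, 0.04, 0, 0, 0]]

```text
time_s: 10.05
eef_pos: [547.6, 43.9, 84.3]
ee_rot: [-0.449, -0.545, -0.45, 0.546]
force: [2.8, 1.1, -8.2]
grip_width: 0.313
```

Call:
move_arm:
  targets:
    - [[0, 0, 0, 0, 0, 0, 0], [0, 0, 0, 0, 0, 0, 0]]

```text
time_s: 10.25
eef_pos: [547.7, 44.2, 84.7]
ee_rot: [-0.449, -0.545, -0.45, 0.546]
force: [0.6, -1.1, -8.8]
grip_width: 0.314
```

```bash
python3 kn.py e; python3 -c "
from h import *
s=ctrl.sense();d=s['eef_pos'][:2]-[555.6,82.7];print('moved rail',rx@d,ry@d)"
```

```text
t 10.25 pos [547.7  44.2  84.7] rail [ -1.3 -38.5] F [ 0.6 -1.1 -8.8] grip 0.314 | tool shift mm [ 11.6   1.2 -38.5] share [ 0.078  0.008 -0.257] rot deg [-0.2  0.   0.1] share [-0.003  0.001  0.002]
[([344.4, 319.2], 0.73)] pred knob top [[239.91508039 319.47381484]] mid [[234.84597052 319.33429052]]
circle 316.3622741699219 342.4640197753906 45.54056930541992 world [546.70995313  38.52289996 102.        ] rail [ -1.24420135 -44.30946118]
0.9 [[402.02612826 386.63168362]]
1.2 [[383.22405552 422.77387799]]
moved rail -0.41948812206622615 -38.83022639645955
```

View pics/ew.png

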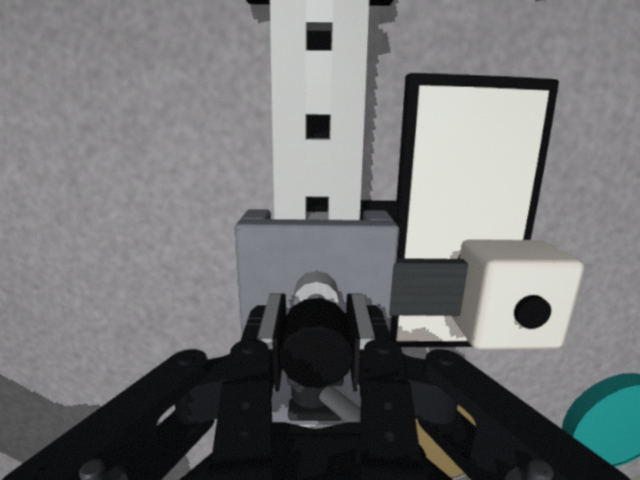

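View pics/es.png

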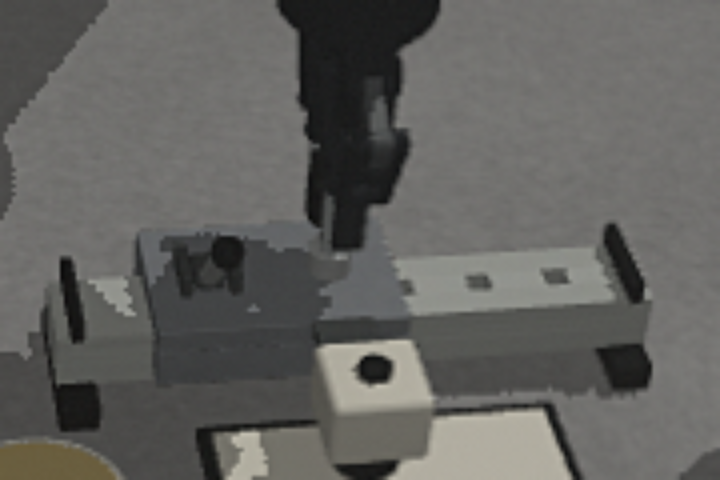

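The carriage has moved 38.8 mm, and the hole's 1-2 px offset from the earlier view agrees. I'll add 1.2 mm and lower it gently.

Call:
move_arm:
  targets:
    - [[0, 0, 0, 0.008, 0, 0, 0], [0, 0.02, 0, 0, 0, 0, 0], [0, 0.02, 0, 0, 0, 0, 0], [0, 0, 0, 0, 0, 0, 0], [0, 0, 0, 0, 0, 0, 0]]

```text
time_s: 10.95
eef_pos: [547.7, 43.4, 78.8]
ee_rot: [-0.449, -0.546, -0.45, 0.546]
force: [-2.5, 2.5, -6.5]
grip_width: 0.303
```

```bash
python3 -c "
from h import *
s=ctrl.sense();plan(w(0,-40,72));d=s['eef_pos'][:2]-[555.6,82.7];print('moved rail',rx@d,ry@d)"
```

```text
t 10.95 pos [547.7  43.4  78.8] rail [ -1.2 -39.3] F [-2.5  2.5 -6.5] grip 0.303 | tool shift mm [6.8 1.2 0.7] share [0.046 0.008 0.005] rot deg [-0.1 -0.   0.1] share [-0.002 -0.     0.001]
moved rail -0.3158706983884519 -40.03276290779489
```

The pin is entering: plunger at about 7 mm and still under spring pull. Lowering the rest.

Call:
move_arm:
  targets:
    - [[0, 0.02, 0, 0, 0, 0, 0], [0, 0.02, 0, 0, 0, 0, 0], [0, 0.006, 0, 0, 0, 0, 0], [0, 0, 0, 0, 0, 0, 0], [0, 0, 0, 0, 0, 0, 0]]

```text
time_s: 11.45
eef_pos: [547.8, 43.4, 72.2]
ee_rot: [-0.449, -0.546, -0.45, 0.546]
force: [-5.2, 3.1, -4.3]
grip_width: 0.313
```

```bash
python3 kn.py f; python3 -c "
from h import *
s=ctrl.sense();d=s['eef_pos'][:2]-[555.6,82.7];print('moved rail',rx@d,ry@d)"
```

```text
t 11.45 pos [547.8  43.4  72.2] rail [ -1.1 -39.3] F [-5.2  3.1 -4.3] grip 0.313 | tool shift mm [ -0.8   1.  -39.3] share [-0.005  0.007 -0.262] rot deg [-0.1 -0.   0.1] share [-0.002 -0.     0.001]
[([343.5, 316.9], 0.61)] pred knob top [[249.57347068 319.4112185 ]] mid [[243.57801742 319.24895611]]
circle 314.6919860839844 342.61181640625 45.20652770996094 world [547.69957286  46.05132338 102.        ] rail [ -1.69420031 -36.72961901]
0.9 [[426.02017331 392.72474904]]
1.2 [[403.91159606 431.50688846]]
moved rail -0.2924538152241186 -40.09817697619301
```

View pics/fw.png

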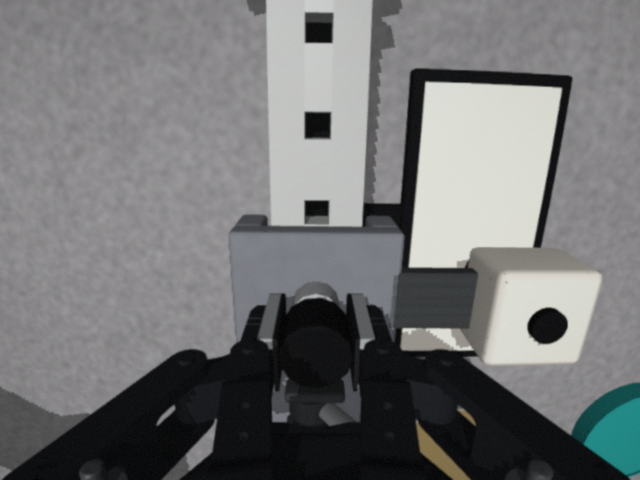

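View pics/fs.png

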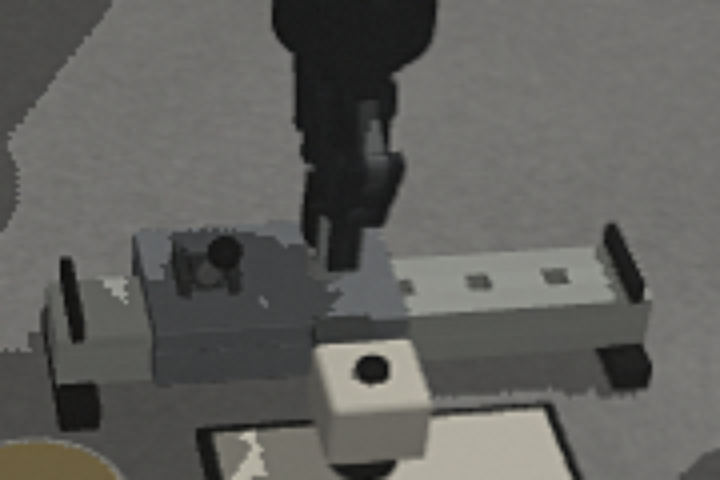

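This image nearly matches the earlier home-position view. I'll press down about 1.5 mm more to confirm the pin has bottomed.

Call:
move_arm:
  targets:
    - [[0, 0.01, 0, 0, 0, 0, 0], [0, 0, 0, 0, 0, 0, 0], [0, 0, 0, 0, 0, 0, 0]]

```text
time_s: 11.95
eef_pos: [547.9, 43.4, 71.9]
ee_rot: [-0.45, -0.546, -0.45, 0.546]
force: [-9.2, 2.7, 6.3]
grip_width: 0.31
```

```bash
python3 kn.py g
```

```text
t 11.95 pos [547.9  43.4  71.9] rail [ -1.  -39.3] F [-9.2  2.7  6.3] grip 0.31 | tool shift mm [ -1.1   0.9 -39.3] share [-0.008  0.006 -0.262] rot deg [-0.1  0.   0. ] share [-0.002  0.     0.   ]
[([343.8, 315.6], 0.82)] pred knob top [[249.91632305 319.11468242]] mid [[243.88751484 318.95372182]]
circle 315.3360595703125 342.376953125 45.61610794067383 world [548.09651585  46.30333881 102.        ] rail [ -1.35199597 -36.40717258]
0.9 [[426.7347606  392.61472206]]
1.2 [[404.51227372 431.46189179]]
```

The force has flipped to +6.3 N upward at z = 71.9, the same height as when the pin was home at the start, and the knob hasn't slipped. The lever still leans free in the scene view. Handing in.

```bash
python3 -c "
from h import *
print(ctrl.finish_job())"
```

```text
the job is handed in; nothing more can be done
None
```

The carriage is one hole along towards the pale petri dish (the rail's -y end), with the pin home, the lever still free and the fingers still holding the knob. I handed the job in at about 12 s; no verdict is reported.

I flipped the cam lever to its far stop (about 1.2 rad in the wrist view, 15 N against the stop). Then I gripped the knob across the rail, lifted it about 12.4 mm, slid the carriage along and lowered the pin.

Last checks:
- **Carriage:** the tool moved -40.1 mm along the rail; the next hole is at -40 mm.
- **Pin:** the tool is back at its starting height of 71.9 mm. The force turned from the spring's pull to 6.3 N upward, so the pin has bottomed.
- **Grip:** the knob did not slip in the fingers, and the opening held at 0.31.
- **Lever:** the scene picture taken just before the final 1.5 mm press shows it still flipped over. Later I had only its predicted position, as the gripper hides it in the wrist view.
- **Dish, bottle and slide box:** the arm never came near them, but I did not measure them again at the end.

About 9 N of sideways force was left on the tool, because the grip sits roughly 1 mm off the knob's axis. The knob network's circle was several mm off along the rail in the close-up views, because it took in the knob's side. I went by the tool's position and the rail holes instead.

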